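Grade two amaryllis bulbs on the hole gauge

ROBOT

A 6-joint arm with a two-finger parallel gripper is mounted at the origin on the work surface. World frame = base frame: x ahead of the robot, y to its left, z up, the work surface at z = 0. Lengths are in m, angles in degrees, forces in N, time in s.
With the tool pointing down it reaches from about 0.3 to 0.85 m from the base axis. Payload 4.2 kg.
Tool frame: the origin (TCP) lies at the centre of the arm's flange, where the gripper is bolted on; the fingertips stand 191 mm ahead of it and the grasp point (between the pads) lies 172 mm ahead of it; z points along the fingers, y is the line along which they close (so a half turn about z gives the same grasp; the last joint's range is limited). The gripper opens to 91 mm and grips with 3 to 60 N. Pads are 32 mm wide; open, the fingers measure 118 mm over their backs; the gripper's body (76 mm by 178 mm) begins 60 mm behind the grasp point.
Start: joints at [69.385, 18.312, 89.639, -0, 72.044, -1.146], TCP at [0.192, 0.542, 0.405] pointing down, gripper open.
Joint ranges: [-177.97, 177.97], [-48.28, 115.42], [12.27, 149.76], [-77.06, 257.06], [2.81, 150.46], [-146.56, 146.56]. Speed limits (degrees/s): [147.25, 147.25, 180, 180, 180, 180].

INTERFACE

Orientations are given as a 3x3 rotation matrix whose columns are the frame's x, y, z axes.
In Python, from rig import robot gives the robot as it stands. Calls block until the motion is done:
- robot.move_ptp(position, orientation): joint-space move of the TCP to a pose.
- robot.servo_line(position, ori=None, speed=0.15): straight line of the TCP; ori=None keeps the orientation; speed is the mean speed in m/s.
- robot.move_joints(angles): joint-space move.
- robot.command_gripper(opening, force=None): finger opening in m; force is the grip in N (None keeps the last); returns when the fingers have stopped.
- robot.hold(seconds).
- robot.inverse_kinematics(position, orientation): joint angles nearest the present ones, or None.
- robot.sense(): the state.
- robot.snapshot(name): name is "scene" or "top"; returns a dict with "color" (420x560x3 uint8, blue, green, red), "vertical_fov" (degrees; the focal length in pixels is half the picture's height over the tangent of half this angle, whatever the lens; pixels are square), "cx", "cy" (the principal point, pixels), "dist_coeffs" ([k1, k2, p1, p2, k3] as OpenCV has them; the pictures are not rectified), "world_to_cam" (4x4, takes a point from world to camera coordinates). Camera axes: x right, y down, z forward; pixel columns grow to the right and rows downward; lengths in m; the calibration is good to about 2 mm. A picture is of the moment at which its call begins. There is no depth.
A pose or a line that the arm cannot do raises robot.PlanningError and nothing moves.
- robot.finish_job(): hands the job in; it is judged then, once.
The state is a dict: "time": time; "joint_pos": joint angles; "joint_velocities": joint speeds; "tau": joint torques, N m; "ee_pos": TCP position; "ee_rot": TCP orientation; "wrist_force": force on the tool from outside, world axes, zero at the start; "torque": the same for the moment, N m; "width": finger opening in m; "grip_force": force on a finger pad.
Only numpy, scipy, OpenCV 4.12 (cv2) and the standard library are available. Lean on these libraries where they do the work, as an engineer would, in place of code of your own. Each camera call takes 0.05 s, during which the arm holds its last target. There are 200 camera calls.

TASK

Two amaryllis bulbs stand on the bench beside the steel gauge, waiting to be graded; a third, already rejected, stands in the wooden tray. Grade the two on the gauge, holding them by the neck: the one in grade goes down through the large hole until its widest part is below the plate, and after that is stopped when lowered into the small hole. Then stand the in-grade bulb in the middle of the glazed saucer for soaking and the out-of-grade one in the tray beside the other reject, without dropping a bulb or disturbing the tamper, spray bottle, weeder or brush.

Things in the scene. Friction and masses are not known exactly. Their poses are not given: they have to be found in the camera images.
- bulb_a_mid (a point): Amaryllis bulb: round brown body on a flat foot, stiff straw-coloured neck on top, 112 mm tall, 0.1 to 0.4 kg. Point on its axis, half-way up (56 mm above the underside), z up. The body is widest 32 mm above the underside and tapers down to a foot 34 to 42 mm across; grip the neck, a stub 23 mm across from 76 to 112 mm above the underside (its middle 38 mm above this point).
- bulb_b_mid (a point): Another bulb, with the heights, foot, neck and point as told for bulb_a. The three differ in girth: one is 53, one 65 and one 77 mm across at the widest; which is which is not told. Two stand on the bench at the start, one stands in the tray.
- bulb_c_mid (a point): Another bulb, with the heights, foot, neck and point as told for bulb_a. The in-grade bulb (65 mm) is always one of the two that start on the bench.
- hole_large (a point): Centre of the gauge's large hole (71 mm across), on the top face of the plate, 85 mm above the bench; z up, +y from the small hole towards the large one. Bulbs of 53 and 65 mm go through; the one of 77 mm is stopped with the edge about 20 mm up its body.
- hole_small (a point): Centre of the gauge's small hole (59 mm across), on the top face of the plate, 85 mm above the bench, 100 mm from the large one. The bulb of 53 mm goes through; the one of 65 mm is stopped with the edge about 19 mm up its body, so its mid point about 37 mm above the plate's top face.
- gauge: The fixed steel gauge: a plate 110 x 220 mm, 5 mm thick, top face 85 mm above the bench, on a folded leg at each short end, open below and at its long sides. Origin at bench level under the plate's middle; y along its length towards the large hole. The hole centres lie 50 mm either side of the middle.
- saucer: Round glazed ceramic saucer, 148 mm across the rim and 26 mm high, flat inside over about 110 mm; the origin is at its centre on the bench, its inner floor 6 mm above that. Loose, 0.6 kg.
- tray: Fixed low wooden tray for rejects, 260 mm along its x and 150 mm along its y outside, walls 8 mm thick, 45 mm high (57 mm at the short ends). Its floor is a sheet of paper level with the bench; origin at the middle of the floor. The bulb that starts in it stands in its +x half; the -x half (middle 60 mm from the origin) is free.
- tamper: Bystander: wooden tamper standing on its round foot, 68 mm across, 94 mm tall; origin under its centre.
- spray: Bystander: white plastic push-button spray bottle, 70 mm across, 210 mm tall; origin under its centre.
- weeder: Bystander: chrome hand weeder with a wooden handle lying on the bench, 290 mm long along its y, 30 mm high; origin on the bench near its middle.
- brush: Bystander: wooden bench brush lying on its bristles, 270 mm long along its x, 65 mm tall; origin on the bench near its middle.
There are look-alikes about, which are no part of the job. Leave any green look-alike of the part that bears bulb_b_mid alone. Leave any red look-alike of the part that bears bulb_c_mid alone.

How it is judged (in metres and radians):
On the way, in this order (a step that is already met when the one before it is completed fails the run):
1. the in-grade bulb has gone down through the large hole: its widest part is more than 7 mm below the plate's top face, its axis within 15 mm of the hole's centre, its neck still above the plate (z of bulb_c_mid in the frame of hole_large between -0.04 and 0.017 m and horizontal distance between bulb_c_mid and hole_large below 0.015 m), for 0.05 s.
2. the in-grade bulb has been set into the small hole and stopped by it: touching the gauge, its axis within 12 mm of the hole's centre, the hole's edge 10 to 28 mm up its body (z of bulb_c_mid in the frame of hole_small between 0.028 and 0.046 m and horizontal distance between bulb_c_mid and hole_small below 0.012 m and contact force between bulb_c and gauge above 0.5 N), for 0.05 s.
At the end, for the whole second after the job is handed in: The in-grade bulb stands upright (within 10 degrees) on the floor of the saucer, its axis within 35 mm of the saucer's centre; the other two bulbs stand upright (within 10 degrees) on the floor of the tray, inside its walls; all three are at rest (horizontal distance between bulb_c_mid and saucer below 0.035 m and z of bulb_c_mid in the frame of saucer between 0.055 and 0.068 m and angle between each of bulb_c_mid, bulb_a_mid, bulb_b_mid's own z axis and vertical below 0.17 rad and linear speed of each of bulb_c, bulb_a, bulb_b below 0.02 m/s and x of bulb_a_mid in the frame of tray between -0.12 and 0.12 m and y of bulb_a_mid in the frame of tray between -0.065 and 0.065 m and height (world z) of each of bulb_a_mid, bulb_b_mid below 0.064 m and x of bulb_b_mid in the frame of tray between -0.12 and 0.12 m and y of bulb_b_mid in the frame of tray between -0.065 and 0.065 m); the robot touches nothing.
It fails at once if a bulb is dropped: it falls free of the fingers at more than 0.8 m/s (a drop of some 33 mm) ((linear speed of bulb_a above 0.8 m/s and contact force between the fingers and bulb_a below 0.1 N) or (linear speed of bulb_b above 0.8 m/s and contact force between the fingers and bulb_b below 0.1 N) or (linear speed of bulb_c above 0.8 m/s and contact force between the fingers and bulb_c below 0.1 N)).
It fails at once if the tamper, spray bottle, weeder or brush is moved more than 40 mm (distance of any of tamper, spray, weeder, brush from where it was at the start of the episode above 0.04 m).
It also fails if it takes over 67 s, if anything falls off the work surface, if the arm or the gripper's body presses on something with over 40 N, if the wrist force passes 120 N, or if a joint passes its speed limit or range.

## Working session

There is one attempt and no reset: what is moved stays moved. The work goes in short steps, each a Python script; the robot and the scene stay as the last script left them, time stands still between calls to the robot, and variables do not carry over. Pictures are saved under pics/ and viewed, at most 10 in all, crops included, and the job is handed in when it is done.

```bash
ls; mkdir -p pics; python3 - <<'E'
from rig import robot
import cv2,pickle
d={}
for n in("scene","top"):
    s=robot.snapshot(n);d[n]=s;cv2.imwrite(f"pics/{n}0.png",s["color"])
    print(n,s["vertical_fov"],s["cx"],s["cy"],s["dist_coeffs"],s["world_to_cam"])
pickle.dump(d,open("cams.pkl","wb"))
E
```

```text
pics
scene 48.27556532539287 276.32604131625135 208.38615046650048 [0.04104895 0.         0.         0.         0.        ] [[ 0.77323334  0.63392739  0.01569292 -0.46910992]
 [ 0.50524326 -0.60093859 -0.61935616 -0.18689969]
 [-0.38319635  0.48683558 -0.78495329  1.59633589]
 [ 0.          0.          0.          1.        ]]
top 53.30281107815203 284.1927409332812 209.2050706135848 [-0.09533993  0.          0.          0.          0.        ] [[-0.0163058  -0.99981091 -0.0105951   0.08818403]
 [-0.99432204  0.0173289  -0.10499237  0.5518818 ]
 [ 0.10515612  0.00882296 -0.99441659  1.29437168]
 [ 0.          0.          0.          1.        ]]
```

View pics/scene0.png

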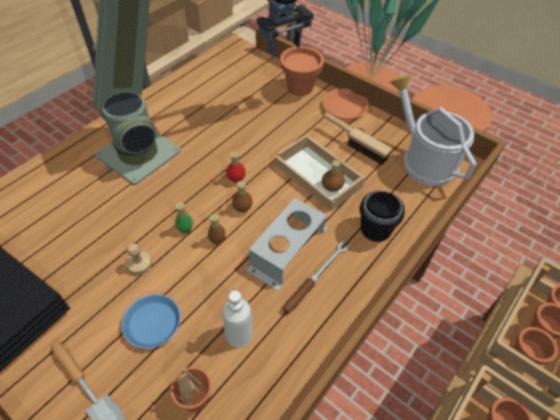

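View pics/top0.png

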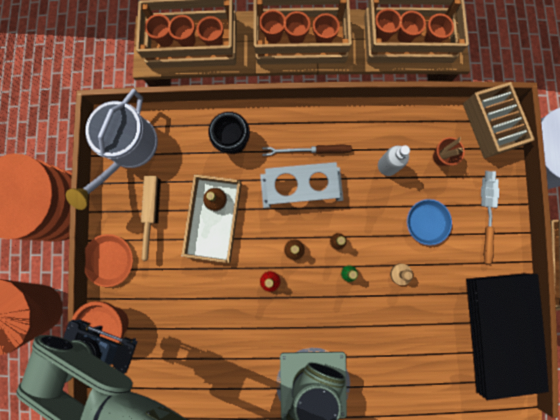

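The scene view shows two brown bulbs on the bench, at (242,198) and (217,231), and one in the tray at (333,180). In the top view they are at (295,249), (340,241) and (215,197). The top view also has the gauge holes at (286,183) and (319,180), the saucer at (430,222), and the green and red look-alikes at (350,273) and (270,282). I'll enlarge both.

```bash
python3 - <<'E'
import cv2,pickle
d=pickle.load(open("cams.pkl","rb"))
c=d["top"]["color"][150:300,180:460];cv2.imwrite("pics/topc.png",cv2.resize(c,(784,420),interpolation=cv2.INTER_CUBIC))  #x2.8
c=d["scene"]["color"][130:330,130:390];cv2.imwrite("pics/scenec.png",cv2.resize(c,(780,600),interpolation=cv2.INTER_CUBIC)) #x3
E
```

```text
(no output)
```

View pics/topc.png

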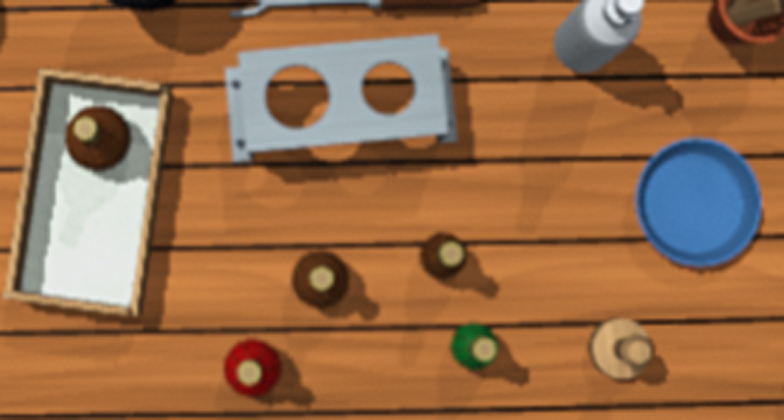

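View pics/scenec.png

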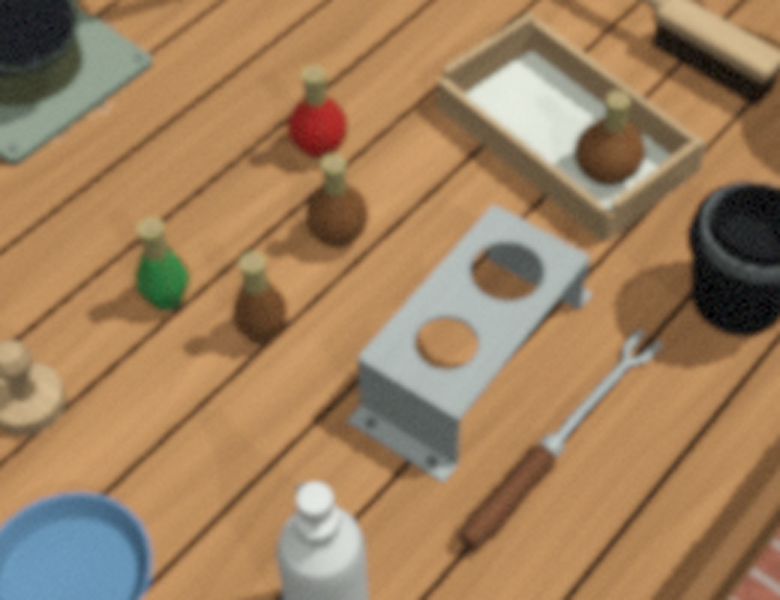

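The crops agree on girth: the left bench bulb (top crop (320,278)) is mid-sized, the right one (451,254) is the thinnest and the tray bulb (98,137) is the largest. The left bulb is therefore 65 mm (in grade) and the right one 53 mm. The large hole is at crop (297,96), the small hole at (388,88) and the saucer at (699,203). Next I'll measure positions from the calibration.

```bash
cat > cam.py <<'E'
import cv2,pickle,numpy as np
def KD(s):
    f=210/np.tan(np.radians(s["vertical_fov"])/2)
    return np.array([[f,0,s["cx"]],[0,f,s["cy"]],[0,0,1.]]),np.array(s["dist_coeffs"],float)
def ray(s,uv):
    K,D=KD(s);p=cv2.undistortPoints(np.array([[uv]],float),K,D).ravel()
    T=np.array(s["world_to_cam"]);R=T[:3,:3];o=-R.T@T[:3,3];return o,R.T@np.r_[p,1]
def at(s,uv,z):
    o,d=ray(s,uv);return o+d*(z-o[2])/d[2]
def proj(s,P):
    K,D=KD(s);T=np.array(s["world_to_cam"])
    return cv2.projectPoints(np.array(P,float).reshape(-1,3),cv2.Rodrigues(T[:3,:3])[0],T[:3,3],K,D)[0].reshape(-1,2)
E
python3 - <<'E'
from cam import *
d=pickle.load(open("cams.pkl","rb"));t,s=d["top"],d["scene"]
tp=lambda u,v:(180+(u+.5)/2.8-.5,150+(v+.5)/2.8-.5)
sp=lambda u,v:(130+(u+.5)/3-.5,130+(v+.5)/3-.5)
np.set_printoptions(precision=4,suppress=True)
def neck(img,c,r=7):  # centroid of straw-coloured pixels
    x0,y0=int(c[0])-r,int(c[1])-r;p=img[y0:y0+2*r+1,x0:x0+2*r+1]
    hsv=cv2.cvtColor(p,cv2.COLOR_BGR2HSV);m=(hsv[...,0]>17)&(hsv[...,0]<35)&(hsv[...,2]>110)
    ys,xs=np.nonzero(m);return (xs.mean()+x0,ys.mean()+y0) if len(xs) else None
for n,a,b,z in[("bulbC",(320,278),(334,161),.112),("bulbB",(451,254),(254,259),.112),("tray bulb",(85,128),(618,98),.112),
  ("large",(297,96),(508,271),.085),("small",(388,88),(448,341),.085),("saucer",(699,203),(70,562),.026),
  ("tr1",(45,73),(530,20),.057),("tr2",(168,88),(443,80),.057),("tr3",(12,296),0,.057),("tr4",(136,313),0,.057),
  ("tamper",(633,350),0,.094),("spray",(628,8),(315,497),.21)]:
    P=at(t,tp(*a),z);print(n,P,at(s,sp(*b),z) if b else "", neck(t["color"],tp(*a)) if z==.112 else "",tp(*a))
# girth at z=.032 : brown width of bulbs, hole diameters
for n,uv,w,z in[("C",(320,280),56,.032),("B",(443,256),45,.032),("tray",(98,137),64,.032),("L",(297,96),66,.085),("S",(388,88),54,.085),("saucer",(699,203),124,.026)]:
    print(n,np.linalg.norm(at(t,tp(uv[0]-w/2,uv[1]),z)-at(t,tp(uv[0]+w/2,uv[1]),z)))
E
```

```text
bulbC [0.4266 0.0513 0.112 ] [0.4265 0.0541 0.112 ] (np.float64(294.3), np.float64(248.98333333333332)) (293.9642857142857, 248.96428571428572)
bulbB [ 0.4493 -0.0869  0.112 ] [ 0.4506 -0.0826  0.112 ] (np.float64(340.5892857142857), np.float64(240.03571428571428)) (340.75, 240.39285714285717)
tray bulb [0.59   0.2993 0.112 ] [0.5899 0.3031 0.112 ] (np.float64(209.11111111111111), np.float64(195.0952380952381)) (210.03571428571428, 195.39285714285714)
large [0.6248 0.0724 0.085 ] [0.6272 0.074  0.085 ]  (285.75, 183.96428571428572)
small [ 0.6319 -0.027   0.085 ] [ 0.6339 -0.0238  0.085 ]  (318.25, 181.10714285714286)
saucer [ 0.504  -0.3831  0.026 ] [ 0.5057 -0.3733  0.026 ]  (429.32142857142856, 222.17857142857144)
tr1 [0.6611 0.3552 0.057 ] [0.4194 0.3864 0.057 ]  (195.75, 175.75)
tr2 [0.6412 0.2164 0.057 ] [0.4042 0.2507 0.057 ]  (239.67857142857144, 181.10714285714286)
tr3 [0.4123 0.3907 0.057 ]   (183.96428571428572, 255.39285714285717)
tr4 [0.392  0.2531 0.057 ]   (228.25, 261.4642857142857)
tamper [ 0.3438 -0.281   0.094 ]   (405.75, 274.67857142857144)
spray [ 0.6873 -0.2593  0.21  ] [ 0.6973 -0.2609  0.21  ]  (403.9642857142857, 152.53571428571428)
C 0.06256369140850468
B 0.05048228331544598
tray 0.07323323161200923
L 0.07192460834878882
S 0.05890798002090157
saucer 0.14413344270751527
```

The points check out: hole spacing is 99.7 mm against 100, the girths come out at 62/50/73 (slightly low, same order), and the tray is about 252 mm long. I'll use the mean of the two cameras. Grasping bulb C by the neck next.

```bash
cat > h.py <<'E'
from rig import robot
import numpy as np
np.set_printoptions(precision=4,suppress=True)
C=np.array([.4266,.0527]);B=np.array([.4499,-.0848]);L=np.array([.626,.0732]);S=np.array([.633,-.0254])
SAU=np.array([.505,-.380]);TR=np.array([.463,.314])
G=.097+.172   # TCP height over bulb underside
R1=np.array([[1,0,0],[0,-1,0],[0,0,-1.]]);R2=np.array([[-1,0,0],[0,1,0],[0,0,-1.]])
def line(xy,zu,speed=.15,ori=None): robot.servo_line([xy[0],xy[1],zu+G],ori,speed=speed)
def st(m=""):
    s=robot.sense();print(m,round(s["time"],2),s["ee_pos"],"F",s["wrist_force"],"w",round(s["width"],4),"g",s["grip_force"]);return s
E
python3 - <<'E'
from h import *
for R in(R1,R2):
    print([None if (q:=robot.inverse_kinematics([*p,G+z],R)) is None else np.round(q,0).tolist() for p,z in((C,0),(B,0),(L,.1),(S,.1),(SAU,.01),(TR,0))])
R=R1 if abs(robot.inverse_kinematics([*C,G],R1)[5])<abs(robot.inverse_kinematics([*C,G],R2)[5]) else R2
np.save("R.npy",R)
robot.move_ptp([*C,G+.08],R)
line(C,0,.15);st("down")
robot.command_gripper(0.01,25);st("grip")
line(C,.05,.15);st("lift")
E
```

```text
[[6.0, 14.0, 119.0, -0.0, 47.0, 96.0], [-12.0, 16.0, 116.0, -0.0, 48.0, 78.0], [6.0, 25.0, 85.0, -0.0, 70.0, 96.0], [-3.0, 25.0, 85.0, -0.0, 70.0, 87.0], [-38.0, 29.0, 92.0, -0.0, 59.0, 52.0], [33.0, 24.0, 103.0, -0.0, 54.0, 123.0]]
[[6.0, 14.0, 119.0, -0.0, 47.0, -84.0], [-12.0, 16.0, 116.0, -0.0, 48.0, -102.0], [6.0, 25.0, 85.0, -0.0, 70.0, -84.0], [-3.0, 25.0, 85.0, -0.0, 70.0, -93.0], [-38.0, 29.0, 92.0, -0.0, 59.0, -128.0], [33.0, 24.0, 103.0, -0.0, 54.0, -57.0]]
down 2.75 [0.427  0.053  0.2694] F [ 0.8132 -1.1058  0.5302] w 0.0911 g 0.0
grip 3.8 [0.4266 0.0527 0.2689] F [ 0.3276 -0.3193 -1.3175] w 0.0227 g 24.986850321292877
lift 4.28 [0.4263 0.0527 0.3186] F [-0.4863 -0.8317 -1.6543] w 0.0223 g 24.985443949699402
```

```bash
cat >> h.py <<'E'
def descend(xy,z0,z1,step=.005,fz=6,speed=.06):
    """Lower with force feedback; lateral forces shift the axis. Returns xy, z reached, stopped."""
    xy=np.array(xy,float);robot.hold(.15);f0=np.array(robot.sense()["wrist_force"]);z=z0
    while z>z1+1e-6:
        z=max(z-step,z1);line(xy,z,speed);robot.hold(.08);f=np.array(robot.sense()["wrist_force"])-f0
        print("z %.3f"%z,f,xy)
        if f[2]>fz: return xy,z,True
        if np.hypot(*f[:2])>2.5: xy=xy+.001*f[:2]/np.hypot(*f[:2])
    return xy,z,False
E
python3 - <<'E'
from h import *
import cv2
line(C,.125,.2);line(L,.125,.2);line(L,.095,.12)
c=robot.snapshot("scene")["color"][150:300,200:350];cv2.imwrite("pics/hov.png",cv2.resize(c,(600,600),interpolation=cv2.INTER_CUBIC))
st("hover")
print(descend(L,.095,.070));st()
E
```

```text
hover 6.41 [0.6259 0.0732 0.3648] F [ 0.3122  0.4562 -2.0555] w 0.0224 g 24.985588788986206
z 0.090 [0.0159 0.0387 0.4744] [0.626  0.0732]
z 0.085 [ 0.4321 -0.1776  1.0461] [0.626  0.0732]
z 0.080 [-0.1135  0.156   0.1167] [0.626  0.0732]
z 0.075 [1.1251 0.7707 0.2904] [0.626  0.0732]
z 0.070 [ 0.614   0.4586 -0.2671] [0.626  0.0732]
(array([0.626 , 0.0732]), 0.07, False)
 8.22 [0.626  0.0732 0.3389] F [-0.2733  0.0805 -2.2505] w 0.0227 g 24.98556822538376
```

View pics/hov.png

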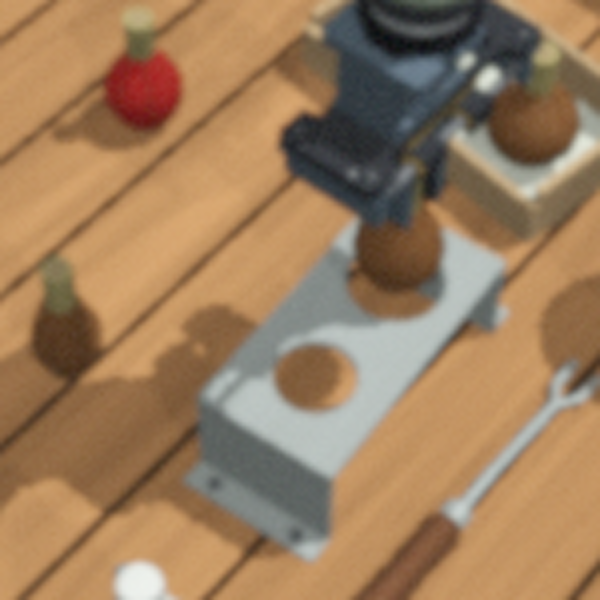

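The hover view shows the bulb held upright at crop (400,250), above the large hole at about (395,285). There has been no contact force so far, so I'll carry on down.

```bash
python3 - <<'E'
from h import *
r=descend(L,.070,.034,.006);print(r);st()
E
```

```text
z 0.064 [-0.0337 -0.6217 -0.3286] [0.626  0.0732]
z 0.058 [ 0.0429  0.1823 -1.1272] [0.626  0.0732]
z 0.052 [-0.2327  0.0065  1.0382] [0.626  0.0732]
z 0.046 [ 0.572   0.4695 -1.4586] [0.626  0.0732]
z 0.040 [-0.2311  0.1335 -0.1715] [0.626  0.0732]
z 0.034 [ 0.6646  0.7287 -1.0812] [0.626  0.0732]
(array([0.626 , 0.0732]), 0.03400000000000001, False)
 10.38 [0.626  0.0732 0.3028] F [ 0.7081  0.606  -2.6223] w 0.0223 g 24.985458254814148
```

It passed freely through the large hole, with no contact. Now the small hole.

```bash
python3 - <<'E'
from h import *
line(L,.095,.12);line(S,.095,.12);line(S,.076,.08)
r=descend(S,.076,.058,.002,6,.04);print(r);st();robot.hold(.3);st()
E
```

```text
z 0.074 [1.3849 1.3042 0.0141] [ 0.633  -0.0254]
z 0.072 [1.2025 0.537  0.0492] [ 0.633  -0.0254]
z 0.070 [ 1.0916 -0.1624  0.5404] [ 0.633  -0.0254]
z 0.068 [ 2.0332  0.3498 -0.9453] [ 0.633  -0.0254]
z 0.066 [-1.1926  1.729   2.3135] [ 0.633  -0.0254]
z 0.064 [-3.1399  0.6828  9.0035] [ 0.633  -0.0254]
(array([ 0.633 , -0.0254]), 0.06399999999999999, True)
 14.54 [ 0.6326 -0.0255  0.3344] F [-4.4357 -0.0339  7.3822] w 0.0226 g 24.995814263820648
 14.84 [ 0.6326 -0.0254  0.3344] F [-3.845   1.3231  8.1142] w 0.0225 g 24.995784759521484
```

It stopped at an underside height of about 65 mm with 8 N, as predicted for the 65 mm bulb. Next, the saucer.

```bash
python3 - <<'E'
from h import *
import cv2
line(S,.11,.12);line(SAU,.11,.2);line(SAU,.02,.15)
r=descend(SAU,.02,.001,.0025,2.5,.05);st("placed")
robot.command_gripper(.05);robot.hold(.2);line(SAU,r[1]+.09,.2);st("up")
line(B,.08,.25)
st()
c=robot.snapshot("top")["color"][150:300,180:460];cv2.imwrite("pics/t2.png",cv2.resize(c,(784,420),interpolation=cv2.INTER_CUBIC))
c=robot.snapshot("scene")["color"];cv2.imwrite("pics/s2.png",c)
E
```

```text
z 0.018 [ 1.0261  0.636  -0.2157] [ 0.505 -0.38 ]
z 0.015 [ 0.633  -0.2251  0.6429] [ 0.505 -0.38 ]
z 0.013 [ 1.2015 -0.6742 -0.0603] [ 0.505 -0.38 ]
z 0.010 [ 0.3445  0.4437 -0.2096] [ 0.505 -0.38 ]
z 0.007 [0.1324 0.7689 0.6482] [ 0.505 -0.38 ]
z 0.005 [ 0.3411 -0.3796  5.6466] [ 0.505 -0.38 ]
placed 20.31 [ 0.5052 -0.3803  0.2749] F [-0.2256 -0.6939  3.5313] w 0.0225 g 25.000297129154205
up 21.71 [ 0.5047 -0.3798  0.3632] F [-0.6949 -0.072   0.3667] w 0.0503 g 0.0
 23.06 [ 0.4502 -0.0854  0.3489] F [ 0.3587 -0.207  -1.8005] w 0.0498 g 0.0
```

View pics/t2.png

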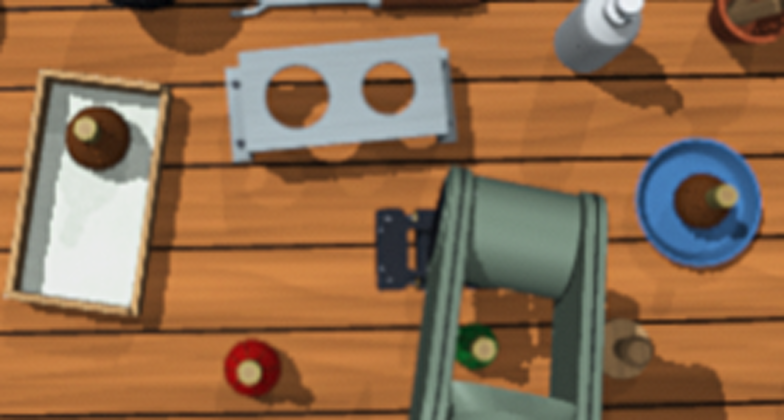

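The bulb stands upright in the middle of the saucer at (703,200), and the bystanders haven't moved. Next I'll grip bulb B and grade it through both holes.

```bash
python3 - <<'E'
from h import *
line(B,0,.15);robot.command_gripper(.01,25);line(B,.05,.2);st("lift")
line(B,.11,.25);line(L,.11,.25);line(L,.09,.15)
r=descend(L,.09,.034,.014,6,.12);print("large",r[1:])
if not r[2]:
    line(L,.095,.2);line(S,.095,.2);r=descend(S,.095,.034,.006,6,.1);print("small",r[1:])
st()
E
```

```text
lift 24.77 [ 0.4497 -0.0847  0.3188] F [-1.076   0.1256 -1.5438] w 0.0224 g 24.985268712043762
z 0.076 [ 0.4145 -0.8131 -0.2495] [0.626  0.0732]
z 0.062 [-0.3754 -0.3575 -0.2411] [0.626  0.0732]
z 0.048 [-0.0065 -0.1522  0.259 ] [0.626  0.0732]
z 0.034 [-0.2708 -0.4908  0.2692] [0.626  0.0732]
large (0.034, False)
z 0.089 [0.7136 1.4861 0.5476] [ 0.633  -0.0254]
z 0.083 [-0.1182  0.4274 -0.0543] [ 0.633  -0.0254]
z 0.077 [-0.0685  0.3666  0.8477] [ 0.633  -0.0254]
z 0.071 [-0.5947  0.6937  0.205 ] [ 0.633  -0.0254]
z 0.065 [ 0.0731 -0.205   0.6597] [ 0.633  -0.0254]
z 0.059 [0.6608 0.3788 0.4999] [ 0.633  -0.0254]
z 0.053 [-0.3017  0.2612  0.5158] [ 0.633  -0.0254]
z 0.047 [-0.5977  0.2917  0.1989] [ 0.633  -0.0254]
z 0.041 [-0.4966  1.237  -0.0421] [ 0.633  -0.0254]
z 0.035 [-0.3159  0.9916  0.7864] [ 0.633  -0.0254]
z 0.034 [0.1769 0.1197 0.1635] [ 0.633  -0.0254]
small (0.034, False)
 33.02 [ 0.633  -0.0254  0.303 ] F [ 0.0881 -0.5979 -1.575 ] w 0.0222 g 24.98515695333481
```

Bulb B passes both holes, so it is undersize and goes to the tray.

```bash
python3 - <<'E'
from h import *
import cv2
line(S,.12,.2);line(TR,.12,.25);line(TR,.012,.15)
r=descend(TR,.012,-.006,.0025,2.5,.05);st("placed")
robot.command_gripper(.045);robot.hold(.2);line(TR,r[1]+.1,.2);
line([.35,.0],.15,.25);st("clear")
c=robot.snapshot("top")["color"][150:300,180:460];cv2.imwrite("pics/t3.png",cv2.resize(c,(784,420),interpolation=cv2.INTER_CUBIC))
E
```

```text
z 0.009 [-0.9514  0.3477  0.3191] [0.463 0.314]
z 0.007 [ 0.4282 -0.4148  0.8615] [0.463 0.314]
z 0.004 [ 0.0818 -0.3614  1.1648] [0.463 0.314]
z 0.002 [0.1727 0.0347 0.3294] [0.463 0.314]
z -0.001 [ 0.4981 -1.6349  7.3734] [0.463 0.314]
placed 37.95 [0.4632 0.314  0.2693] F [ 0.8401 -1.6962  5.5118] w 0.0225 g 25.00269591808319
clear 40.84 [0.3501 0.0003 0.4187] F [-0.2173  0.4221 -0.2321] w 0.0451 g 0.0
```

View pics/t3.png

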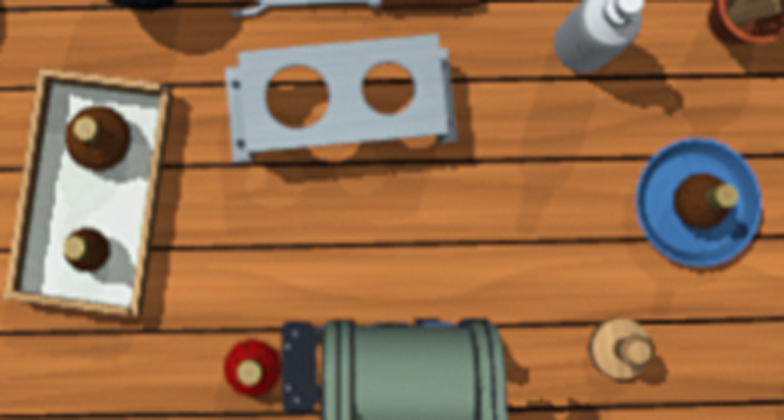

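The rejects stand upright in the tray at (87,248) and (98,137), the graded bulb stands in the saucer at (705,200), and the arm is clear. Handing in.

```bash
python3 -c "
from rig import robot
print(robot.finish_job())"
```

```text
the job is handed in; nothing more can be done
None
```

The job is handed in at about 41 s: the in-grade bulb passed the large hole, was stopped by the small one and now stands in the saucer, and the undersize bulb passed both holes and stands in the tray beside the other reject; the hand-in returned no verdict.

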